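Dock the small canister and close its retaining bar

TASK

Slide the small mint-green canister along the worktop into the V of the wooden dock until it stands upright, centred and touching both cork faces. Then swing the steel bar by its red knob fully shut across the front of the canister and let go. Do not lift the canister off the worktop or tip it, and leave the other things where they are.

Things in the scene. Friction and masses are not known exactly. Their poses are not given: they have to be found in the camera images.
- canister_mid (a point): Centre of the small mint-green round canister: on its axis (z), 49 mm above its underside. Body 90 mm across up to 72 mm high, fixed lid with rim 92 mm across from 72 to 97 mm, round lid knob 20 mm across up to 110 mm. About 0.75 kg, loose, upright on the worktop; too wide to grip round. It can tip if pushed high up: push the body below about 50 mm.
- dock: Fixed wooden dock: two cork faces, 80 mm long, 60 mm tall, form an upright 90 degree V, apex at x = +64 mm, open to its own -x. Origin: on the worktop, where the canister's axis stands when it touches both faces, pushed in along +x. On the -y side a 60 mm tall cheek runs on to x = -65 mm, inner face at y = -59 mm; none on the +y side. It has no floor: the canister slides on the worktop.
- retainer (a joint): Angle of the steel bar about its vertical hinge on the front end of the cheek: 0 = shut against its stop, lying along the dock's +y across the mouth of the V; it grows counter-clockwise seen from above as the bar swings outward, at most 2.5; it starts at 1.9 to 2.4. Light friction; it stays where it is left. Shut, it clears a seated canister by 4 mm.
- retainer_knob (a point): Middle of the upright red round knob on the free end of the bar: 18 mm across, 71 to 117 mm above the worktop, this point 99 mm up and 105 mm from the hinge axis. The bar is a 10 mm rod centred 71 mm above the worktop.
- retainer_hinge (a point): Point on the vertical hinge axis of the bar, 99 mm above the worktop; in the dock's frame at x = -55 mm, y = -66 mm.
- tumbler: Clear glass tumbler, 76 mm across, 86 mm tall, at the right; a bystander; origin under its centre.
- mug: Black and grey-green mug with a handle, 82x117x94 mm, at the left; a bystander; origin under its centre.
- pepper_mill: Dark wooden pepper mill, 58 mm across, 170 mm tall, at the left; a bystander; origin under its centre.
Not all that is in view belongs to the job. What is shaped like the part that bears canister_mid but yellow is not meant.

How it is judged (in metres and radians):
On the way:
1. the canister stands upright against both faces of the V (within 4 mm of the dock's origin each way) while the bar is still open by more than 1 rad (x of canister_mid in the frame of dock between -0.004 and 0.004 m and y of canister_mid in the frame of dock between -0.004 and 0.004 m and angle between canister_mid's own z axis and vertical below 0.06 rad and value of joint retainer above 1 rad), for 0.2 s.
At the end, for the whole second after the job is handed in: The canister stands on the worktop, upright within 0.06 rad, its axis within 4 mm of the dock's origin along each of the dock's axes (touching both faces), the bar is shut to within 0.06 rad, and the robot has let go (x of canister_mid in the frame of dock between -0.004 and 0.004 m and y of canister_mid in the frame of dock between -0.004 and 0.004 m and angle between canister_mid's own z axis and vertical below 0.06 rad and value of joint retainer below 0.06 rad and height (world z) of canister_mid below 0.053 m).
It fails at once if the canister is lifted off the worktop by more than 12 mm (height (world z) of canister_mid above 0.061 m).
It fails at once if the canister is tipped by more than 0.25 rad (angle between canister_mid's own z axis and vertical above 0.25 rad).
It fails at once if another thing on the worktop is moved by more than 30 mm (distance of any of tumbler, mug, pepper_mill from where it was at the start of the episode above 0.03 m).
It also fails if it takes over 59 s, if anything falls off the work surface, if the arm or the gripper's body presses on something with over 40 N, if the wrist force passes 120 N, or if a joint passes its speed limit or range.

ROBOT

A 6-joint arm with a two-finger parallel gripper is mounted at the origin on a cart in front of the work surface, level with it; the furniture and walls round the work are solid. World frame = base frame: x ahead of the robot, y to its left, z up, the work surface at z = 0. Lengths are in mm, angles in rad, forces in N, time in s.
With the tool pointing down it reaches from about 275 to 750 mm from the base axis. Payload 10.2 kg.
Tool frame: the origin (TCP) lies on the centre line of the jaws, within the pads' length; the fingertips stand 17 mm ahead of it and the grasp point (between the pads) lies 2 mm behind it; z points along the fingers, y is the line along which they close (so a half turn about z gives the same grasp; the last joint's range is limited). The gripper opens to 88 mm and grips with 3 to 60 N. Pads are 18 mm wide; open, the fingers measure 123 mm over their backs; the gripper's body (75 mm by 187 mm) begins 45 mm behind the grasp point.
Start: joints at [-1.476, 0.313, 1.498, -0, 1.331, -0.223], TCP at [164.038, -498.721, 224.82] pointing down, gripper open.
Joint ranges: [-2.94, 2.94], [-0.97, 2.17], [0.19, 2.56], [-1.23, 4.37], [0.02, 3.11], [-2.88, 2.88]. Speed limits (rad/s): [2.39, 2.39, 3.01, 3.14, 3.14, 3.14].

INTERFACE

Orientations are given as a 3x3 rotation matrix whose columns are the frame's x, y, z axes.
In Python, from station import status, viewer, job gives the robot as it stands. The module is installed in compiled form; this text tells all that it offers.
- The arm moves only by the tool arm_command, never from a script. Its argument "deltas" is a list that holds one entry, the list of rows, each a list of 6 numbers: the shift along the tool's x, y, z each as a share of 0.5 m, from -1 to 1, then the turn, a rotation vector about the tool's x, y, z each as a share of 45 degrees, from -1 to 1. A call has 1 to 20 rows; each row shifts and turns the commanded pose from where the row before left it, along the tool's axes as they then stand; what a row does not reach is not made up. A row lasts 1/10 s, in which the tool goes at most 50 mm and 8.59 degrees, less where a joint would pass 70% of its speed; a pose out of reach is approached as far as the arm can. A call with a number of a shift or a turn outside -1 to 1 is refused whole. A call with a gripper value outside its range is refused whole. "fingers" is the closure in counts, from 0 (fully open) to 255 (shut), set as the call begins (left out, the last holds). The fingers move at their own pace and stop on an object; "squeeze" is the grip in N (left out, the last holds). Time passes only in rows, so rows that do not move let the fingers close. It gives the time, the measured TCP pose, the force, the opening and the grip force at its end, in the units of the state.
- status.get_state(): the state, without advancing time (a new reading comes with each control period).
- viewer.snapshot(name): name is "side" or "top"; returns a dict with "img" (480x640x3 uint8, red, green, blue), "intrinsics" (3x3 intrinsics, pixels), "position" and "rotation" of the camera in the world. Camera axes: x right, y down, z forward; pixel columns grow to the right and rows downward; lengths in mm; the calibration is good to about 2 mm. A picture is of the moment at which its call begins. There is no depth.
- job.hand_in(): hands the job in; it is judged then, once.
The state is a dict: "t": time; "joints": joint angles; "joint_vel": joint speeds; "joint_torque": joint torques, N m; "tcp_pos": TCP position; "eef_rot": TCP orientation; "force": force on the tool from outside, world axes, zero at the start; "moment": the same for the moment, N m; "gripper_width": finger opening in mm; "finger_force": force on a finger pad.
Only numpy, scipy, OpenCV 4.12 (cv2) and the standard library are available. Lean on these libraries where they do the work, as an engineer would, in place of code of your own. Each camera call takes 0.05 s, during which the arm holds its last target. There are 200 camera calls.

## Working session

There is one attempt and no reset: what is moved stays moved. The work goes in short steps, Python scripts to look and compute and a tool call to move; the robot and the scene stay as the last step left them, time stands still between calls to the robot, and variables do not carry over. Pictures are saved under pics/ and viewed, at most 10 in all, crops included, and the job is handed in when it is done.

Besides the shell and the picture viewer there is one more tool, called after "Emit:" by a JSON object that holds its "fn" and its "kwargs". arm_command: Moves the arm, as the interface text tells. Its arguments: {"type":"object","properties":{"deltas":{"type":"array","items":{"type":"array","items":{"type":"array","items":{"type":"number","minimum":-1,"maximum":1}}}},"fingers":{"type":"number"},"squeeze":{"type":"number"}},"required":["deltas"]}

```bash
mkdir -p pics; python3 - <<'E'
from station import status, viewer
import cv2,numpy as np,pickle
for n in("top","side"):
    s=viewer.snapshot(n);cv2.imwrite(f"pics/{n}0.png",s["img"][:,:,::-1]);pickle.dump(s,open(f"{n}0.pkl","wb"))
    print(n,s["intrinsics"],s["position"],s["rotation"])
st=status.get_state();print(st["tcp_pos"],st["eef_rot"],st["t"])
E
```

```text
top [[470.77495969   0.         313.15593683]
 [  0.         470.77495969 239.01200044]
 [  0.           0.           1.        ]] [ 270.16759456    9.38428514 1452.80514439] [[ 0.01532434 -0.98492178  0.1723202 ]
 [-0.99979466 -0.01280842  0.01570276]
 [-0.01325884 -0.17252546 -0.98491582]]
side [[524.90443493   0.         316.56034071]
 [  0.         524.90443493 245.03638951]
 [  0.           0.           1.        ]] [ -241.4374999  -1046.89225513  1104.91082139] [[ 0.82770331 -0.34416948  0.443232  ]
 [-0.56116534 -0.50881096  0.65284368]
 [ 0.00083243 -0.78908731 -0.61428049]]
[ 164.02381096 -498.4516793   224.30930703] [[ 9.49924823e-01  3.12478513e-01 -9.45221065e-05]
 [ 3.12478395e-01 -9.49924102e-01  1.20538270e-03]
 [ 2.86867367e-04 -1.17455907e-03 -9.99999269e-01]] 0.1
```

View pics/top0.png

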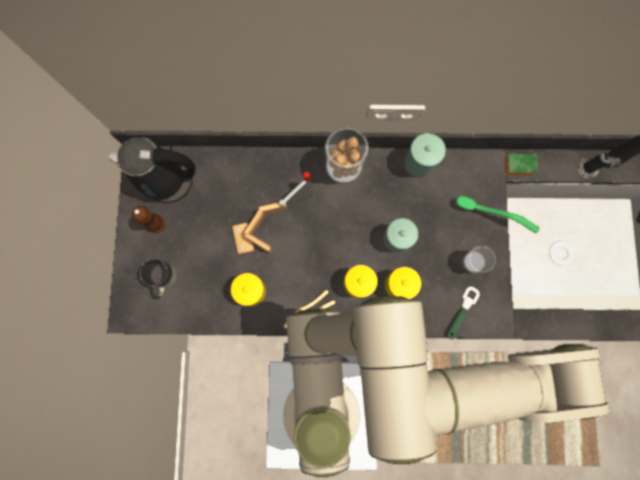

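View pics/side0.png

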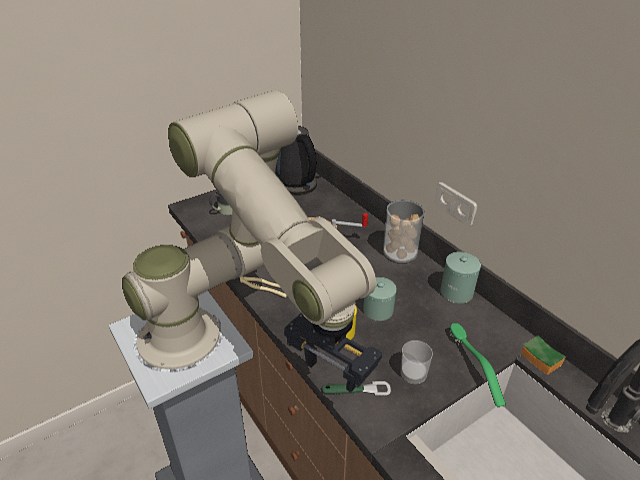

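The top view shows the mint candidates: the small canister at (402,234) and a larger mint one at (427,150). Yellow ones are at (247,290), (360,281) and (404,284). The smaller one at (402,234) fits "small mint-green". The dock is at (258,230), opening to the right, and the red knob is at (307,175). I'll confirm in an enlarged crop.

```bash
cat > h.py <<'E'
import numpy as np,pickle,cv2
def load(n): return pickle.load(open(n+".pkl","rb"))
def ray(s,u,v,z):
    d=np.array(s["rotation"])@np.linalg.inv(s["intrinsics"])@np.array([u,v,1.]);p=np.array(s["position"]);return p+d*(z-p[2])/d[2]
def proj(s,P):
    c=np.array(s["rotation"]).T@(np.array(P)-s["position"]);q=s["intrinsics"]@c;return q[:2]/q[2]
def blobs(s,lo,hi,mn=15):
    h=cv2.cvtColor(s["img"],cv2.COLOR_RGB2HSV);m=cv2.inRange(h,lo,hi)
    n,l,st,c=cv2.connectedComponentsWithStats(m)
    return [(np.round(c[i],2),st[i]) for i in range(1,n) if st[i,4]>=mn]
E
python3 - <<'E'
from h import *
t=load("top0");s=load("side0")
for n,x in(("top",t),("side",s)):
    print(n,"red",blobs(x,(0,180,90),(4,255,255),5)); print("mint",blobs(x,(70,40,60),(90,160,255),60))
a=cv2.resize(t["img"][185:285,220:320],(400,400),interpolation=cv2.INTER_CUBIC)
b=cv2.resize(t["img"][130:270,380:460],(228,400),interpolation=cv2.INTER_CUBIC)
a=cv2.resize(t["img"][160:260,220:320],(560,560),interpolation=cv2.INTER_CUBIC)
b=cv2.resize(t["img"][130:270,385:445],(240,560),interpolation=cv2.INTER_CUBIC)
cv2.imwrite("pics/c1.png",np.hstack([a,b])[:,:,::-1])
E
```

```text
top red [(array([306.67, 175.76]), array([304, 172,   6,   9,  42], dtype=int32))]
mint []
side red [(array([364.79, 219.21]), array([362, 213,   6,  14,  53], dtype=int32))]
mint [(array([457.86, 281.24]), array([442, 265,  34,  32, 302], dtype=int32)), (array([368.24, 302.71]), array([364, 295,  12,  18,  82], dtype=int32))]
```

View pics/c1.png

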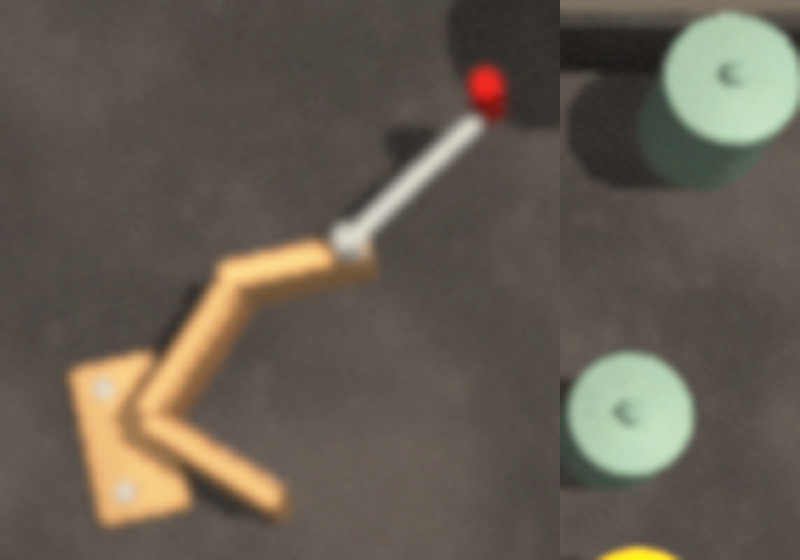

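```bash
python3 - <<'E'
from h import *
t=load("top0");r=lambda u,v,z:np.round(ray(t,u,v,z)[:2],1)
c=lambda a,b:(220+a/5.6,160+b/5.6)
h=cv2.cvtColor(t["img"],cv2.COLOR_RGB2HSV);print("hsv",h[233,402],h[240,402])
for nm,lo,hi in(("mint",(60,30,110),(95,160,255)),("yel",(22,150,150),(32,255,255))):
  m=cv2.morphologyEx(cv2.inRange(h,lo,hi),cv2.MORPH_CLOSE,np.ones((5,5)))
  for k in cv2.findContours(m,0,1)[0]:
    if cv2.contourArea(k)>200:
        (e,n),d,a=cv2.fitEllipse(k);print(nm,np.round((e,n,*d),1),r(e,n,97))
print("canknob",r(402.5,232.5,110))
print("knobtop",r(*c(487,80),117),"hinge",r(*c(350,236),80))
names=dict(cheek_out_end=(318,238),cheek_out_back=(222,265),cheek_front_in=(372,262),apex_out=(140,405),apex_in=(178,412),low_end_out=(272,518),low_end_in=(288,487),inner_corner=(250,295))
for k,p in names.items(): print(k,r(*c(*p),60))
print("plate z12",[r(*c(*p),12).tolist() for p in((70,372),(155,350),(192,500),(105,527))])
# two-view knob
s=load("side0")
def tri(a,b):
    A=[];y=[]
    M=np.zeros((3,3));v=np.zeros(3)
    for S,(u,w) in((t,a),(s,b)):
        d=ray(S,u,w,0)-S["position"];d/=np.linalg.norm(d);P=np.eye(3)-np.outer(d,d);M+=P;v+=P@S["position"]
    return np.linalg.solve(M,v)
print("knob tri",tri((306.67,175.76),(364.79,219.21)))
E
```

```text
hsv [ 64  43 185] [ 61  36 219]
mint [400.8 233.6  23.8  28.9] [ 526.8 -224.9]
mint [494.7 212.8  11.9  86.7] [ 592.4 -501. ]
mint [427.7 151.   29.1  33.8] [ 781.  -309.9]
yel [247.3 289.1  32.2  33.9] [358.6 218. ]
yel [404.4 282.5  31.1  32.9] [ 384.2 -232.7]
yel [360.7 280.9  32.3  32.3] [ 386.9 -107.7]
canknob [ 527.6 -227.6]
knobtop [697.6  51.9] hinge [621.6 125.1]
cheek_out_end [625.4 144.2]
cheek_out_back [609.7 196. ]
cheek_front_in [612.3 114.4]
apex_out [531.7 237.5]
apex_in [528.1 216.9]
low_end_out [471.1 164.4]
low_end_in [488.  156.3]
inner_corner [593.1 180.2]
plate z12 [[558.9, 285.4], [572.1, 238.3], [487.5, 214.4], [471.8, 262.0]]
knob tri [700.44775129  53.41538424  94.11147956]
```

Small mint canister is at about (528,-228). Dock origin is about (543,160) with its x axis at (-0.265,0.964), so pushing along world +y works. I'll turn the tool, part-close the fingers to straddle the canister, and move behind it.

Emit:
{"fn": "arm_command", "kwargs": {"deltas": [[[0, 0, 0, 0, 0, -0.1773], [0, 0, 0, 0, 0, -0.1773], [0, 0, 0, 0, 0, -0.1773], [0, 0, 0, 0, 0, -0.1773], [0, 0, 0, 0, 0, -0.1773], [0, 0, 0, 0, 0, -0.1773], [0, 0, 0, 0, 0, -0.1773], [0, 0, 0, 0, 0, -0.1773], [0, 0, 0, 0, 0, -0.1773], [0.04, 0.081, 0, 0, 0, 0], [0.04, 0.081, 0, 0, 0, 0], [0.04, 0.081, 0, 0, 0, 0], [0.04, 0.081, 0, 0, 0, 0], [0.04, 0.081, 0, 0, 0, 0], [0.04, 0.081, 0, 0, 0, 0], [0.04, 0.081, 0, 0, 0, 0], [0.04, 0.081, 0, 0, 0, 0], [0.04, 0.081, 0, 0, 0, 0], [0, 0, 0, 0, 0, 0]]], "fingers": 110, "squeeze": 20}}

```text
t: 2.0
tcp_pos: [531.8, -315.6, 223.8]
eef_rot: [[-0.005, 1.0, -0.0], [1.0, 0.005, 0.001], [0.001, -0.0, -1.0]]
force: [-0.5, 0.3, -0.0]
gripper_width: 50.0
finger_force: 0.0
```

Emit:
{"fn": "arm_command", "kwargs": {"deltas": [[[0, -0.004, 0, 0, 0.1335, 0], [0, -0.004, 0, 0, 0.1335, 0], [-0.017, 0, 0.08, 0, 0, 0], [-0.017, 0, 0.08, 0, 0, 0], [-0.017, 0, 0.08, 0, 0, 0], [-0.017, 0, 0.08, 0, 0, 0], [0, 0, 0, 0, 0, 0], [0, 0, 0, 0, 0, 0]]]}}

```text
t: 2.8
tcp_pos: [524.3, -319.1, 62.2]
eef_rot: [[0.0, 1.0, 0.0], [0.978, -0.0, 0.208], [0.208, 0.0, -0.978]]
force: [-0.5, 0.6, 1.9]
gripper_width: 50.1
finger_force: 0.0
```

```bash
python3 - <<'E'
from station import viewer
import cv2,pickle,numpy as np
t=viewer.snapshot("top")["img"];s=viewer.snapshot("side")["img"]
a=cv2.resize(t[130:330,330:500],(400,470));b=cv2.resize(s[200:400,280:450],(400,470))
cv2.imwrite("pics/c2.png",np.hstack([a,b])[:,:,::-1])
E
```

```text
(no output)
```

View pics/c2.png

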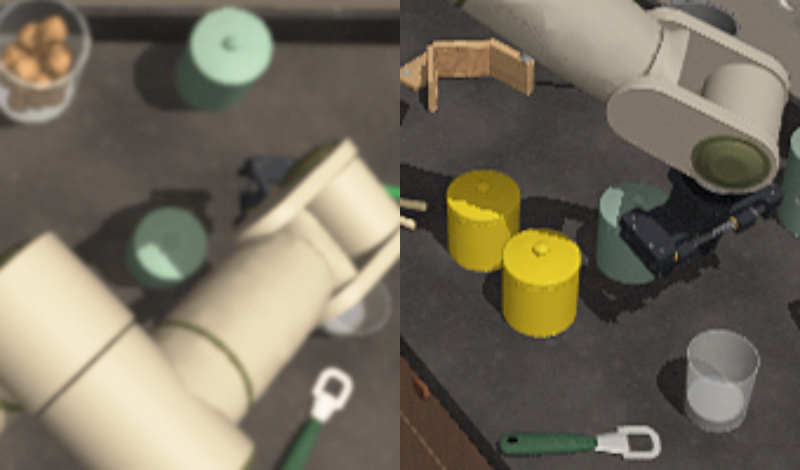

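The gripper stands behind the mint canister, at right of (167,245) in the left crop, clear of the yellow ones and the tumbler. Pushing begins.

Emit:
{"fn": "arm_command", "kwargs": {"deltas": [[[0.0235, 0.002, 0.005, 0, 0, 0], [0.0235, 0.002, 0.005, 0, 0, 0], [0.0156, 0.002, 0.0033, 0, 0, 0], [0.0156, 0.0012, 0.0033, 0, 0, 0], [0.0235, 0.0012, 0.005, 0, 0, 0], [0.0294, 0.0012, 0.00625, 0, 0, 0], [0.0294, 0.0012, 0.00625, 0, 0, 0], [0.0294, 0.0012, 0.00625, 0, 0, 0], [0.0294, 0.0012, 0.00625, 0, 0, 0], [0.0294, 0.0012, 0.00625, 0, 0, 0], [0.0294, 0.0012, 0.00625, 0, 0, 0], [0.0294, 0.0012, 0.00625, 0, 0, 0], [0.0294, 0.0012, 0.00625, 0, 0, 0], [0.0294, 0.0012, 0.00625, 0, 0, 0], [0.0294, 0.0012, 0.00625, 0, 0, 0], [0.0294, 0.0012, 0.00625, 0, 0, 0], [0.0235, 0.0012, 0.005, 0, 0, 0], [0.0118, 0.0012, 0.0025, 0, 0, 0], [0, 0, 0, 0, 0, 0]]]}}

```text
t: 4.8
tcp_pos: [536.2, -82.0, 61.1]
eef_rot: [[-0.001, 1.0, -0.001], [0.978, 0.001, 0.209], [0.209, -0.001, -0.978]]
force: [-0.5, -0.2, 0.3]
gripper_width: 50.0
finger_force: 0.2
```

```bash
python3 - <<'E'
from station import viewer
import cv2,pickle,numpy as np
t=viewer.snapshot("top")["img"];s=viewer.snapshot("side")["img"]
a=cv2.resize(t[130:330,230:400],(400,470));b=cv2.resize(s[180:380,230:400],(400,470))
cv2.imwrite("pics/c3.png",np.hstack([a,b])[:,:,::-1])
E
```

```text
(no output)
```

View pics/c3.png

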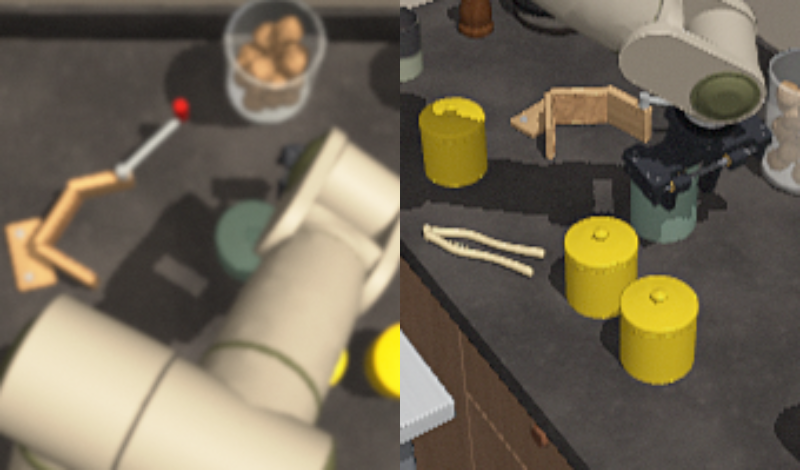

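Canister (right crop, about (665,205)) is upright and nested in the fingers, on line with the dock. Continuing.

Emit:
{"fn": "arm_command", "kwargs": {"deltas": [[[0.0156, 0.0008, 0.0033, 0, 0, 0], [0.0294, 0.001, 0.00625, 0, 0, 0], [0.0294, 0.001, 0.00625, 0, 0, 0], [0.0294, 0.001, 0.00625, 0, 0, 0], [0.0294, 0.001, 0.00625, 0, 0, 0], [0.0294, 0.001, 0.00625, 0, 0, 0], [0.0294, 0.001, 0.00625, 0, 0, 0], [0.0294, 0.001, 0.00625, 0, 0, 0], [0.0294, 0.001, 0.00625, 0, 0, 0], [0.0294, 0.001, 0.00625, 0, 0, 0], [0.0235, 0.001, 0.005, 0, 0, 0], [0.0156, 0.001, 0.0033, 0, 0, 0], [0.0078, 0.001, 0.00165, 0, 0, 0], [0, 0, 0, 0, 0, 0]]]}}

```text
t: 6.3
tcp_pos: [542.5, 84.5, 61.1]
eef_rot: [[-0.001, 1.0, -0.001], [0.978, 0.001, 0.209], [0.209, -0.001, -0.978]]
force: [-0.9, -2.4, -0.5]
gripper_width: 50.4
finger_force: 1.0
```

```bash
python3 - <<'E'
from station import viewer
import cv2,pickle,numpy as np
t=viewer.snapshot("top")["img"];s=viewer.snapshot("side")["img"]
a=cv2.resize(t[160:280,220:320],(400,480));b=cv2.resize(s[180:280,260:360],(400,480))
cv2.imwrite("pics/c4.png",np.hstack([a,b])[:,:,::-1])
E
```

```text
(no output)
```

View pics/c4.png

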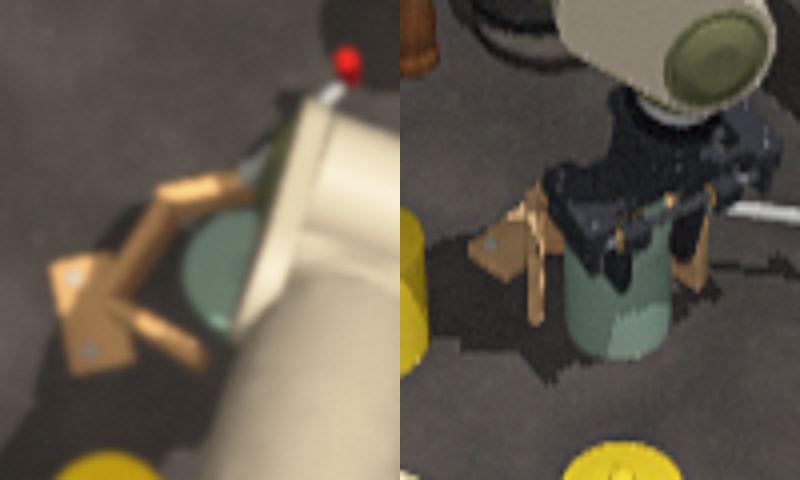

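Canister is in the mouth of the V, about 25 mm short. Slow seating push.

Emit:
{"fn": "arm_command", "kwargs": {"deltas": [[[0.0098, 0, 0.0021, 0, 0, 0], [0.0098, 0, 0.0021, 0, 0, 0], [0.0098, 0, 0.0021, 0, 0, 0], [0.0078, 0, 0.0017, 0, 0, 0], [0.0059, 0, 0.00125, 0, 0, 0], [0.0039, 0, 0.0008, 0, 0, 0], [0, 0, 0, 0, 0, 0]]]}}

```text
t: 7.1
tcp_pos: [542.7, 108.3, 61.3]
eef_rot: [[-0.0, 1.0, -0.0], [0.978, 0.001, 0.208], [0.208, -0.0, -0.978]]
force: [0.7, -2.0, -0.0]
gripper_width: 50.2
finger_force: 1.8
```

Emit:
{"fn": "arm_command", "kwargs": {"deltas": [[[0.0039, 0, 0.0008, 0, 0, 0], [0, 0, 0, 0, 0, 0]]]}}

```text
t: 7.3
tcp_pos: [542.7, 110.1, 61.3]
eef_rot: [[-0.0, 1.0, -0.0], [0.978, 0.0, 0.208], [0.208, -0.0, -0.978]]
force: [-0.9, -4.3, 0.9]
gripper_width: 49.9
finger_force: 2.0
```

Emit:
{"fn": "arm_command", "kwargs": {"deltas": [[[0.0039, 0, 0.0008, 0, 0, 0], [0, 0, 0, 0, 0, 0]]]}}

```text
t: 7.5
tcp_pos: [542.7, 112.1, 61.3]
eef_rot: [[-0.0, 1.0, -0.0], [0.978, 0.0, 0.208], [0.208, -0.0, -0.978]]
force: [-0.9, -4.1, 1.4]
gripper_width: 50.2
finger_force: 2.0
```

Emit:
{"fn": "arm_command", "kwargs": {"deltas": [[[0.0039, 0, 0.0008, 0, 0, 0], [0, 0, 0, 0, 0, 0]]]}}

```text
t: 7.7
tcp_pos: [542.7, 114.1, 61.4]
eef_rot: [[-0.0, 1.0, -0.0], [0.978, 0.0, 0.208], [0.208, -0.0, -0.978]]
force: [0.1, -4.1, 1.9]
gripper_width: 50.5
finger_force: 2.0
```

Emit:
{"fn": "arm_command", "kwargs": {"deltas": [[[0.0039, 0, 0.0008, 0, 0, 0], [0, 0, 0, 0, 0, 0]]]}}

```text
t: 7.9
tcp_pos: [542.8, 116.2, 61.4]
eef_rot: [[-0.0, 1.0, -0.0], [0.978, 0.0, 0.208], [0.208, -0.0, -0.978]]
force: [0.0, -3.9, 1.5]
gripper_width: 50.3
finger_force: 2.0
```

Emit:
{"fn": "arm_command", "kwargs": {"deltas": [[[0.0039, 0, 0.0008, 0, 0, 0], [0, 0, 0, 0, 0, 0]]]}}

```text
t: 8.1
tcp_pos: [542.7, 118.1, 61.4]
eef_rot: [[-0.0, 1.0, -0.0], [0.978, 0.0, 0.208], [0.208, -0.0, -0.978]]
force: [-0.3, -3.6, 2.0]
gripper_width: 50.2
finger_force: 2.0
```

Emit:
{"fn": "arm_command", "kwargs": {"deltas": [[[0.0039, 0, 0.0008, 0, 0, 0], [0, 0, 0, 0, 0, 0]]]}}

```text
t: 8.3
tcp_pos: [543.0, 119.9, 61.6]
eef_rot: [[-0.001, 1.0, 0.001], [0.978, 0.0, 0.208], [0.208, 0.001, -0.978]]
force: [0.3, -6.0, 1.2]
gripper_width: 50.0
finger_force: 2.7
```

Emit:
{"fn": "arm_command", "kwargs": {"deltas": [[[0.0039, 0, 0.0008, 0, 0, 0], [0, 0, 0, 0, 0, 0]]]}}

```text
t: 8.5
tcp_pos: [543.7, 121.2, 62.0]
eef_rot: [[-0.001, 1.0, 0.002], [0.978, 0.0, 0.207], [0.207, 0.002, -0.978]]
force: [1.0, -9.4, 3.9]
gripper_width: 50.3
finger_force: 4.6
```

```bash
python3 - <<'E'
from station import viewer
import cv2,pickle,numpy as np
T=viewer.snapshot("top");S=viewer.snapshot("side");t=T["img"];s=S["img"]
pickle.dump(T,open("top5.pkl","wb"));pickle.dump(S,open("side5.pkl","wb"))
a=cv2.resize(t[190:260,230:300],(400,400),interpolation=2);b=cv2.resize(s[190:270,260:340],(400,400),interpolation=2)
cv2.imwrite("pics/c5.png",np.hstack([a,b])[:,:,::-1])
E
```

```text
(no output)
```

View pics/c5.png

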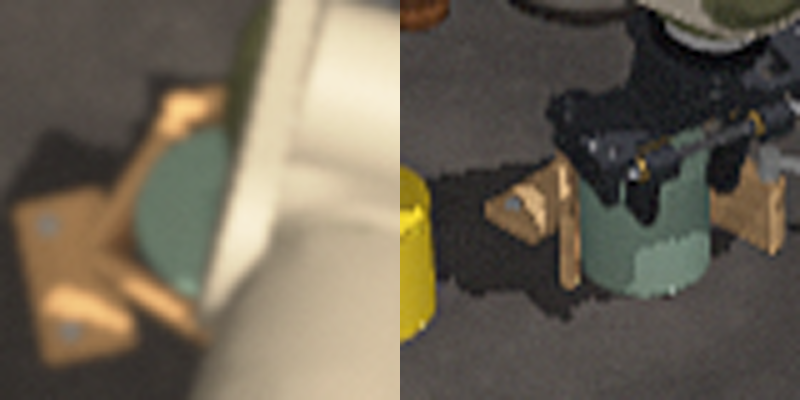

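Force is rising; the canister is at least against one face (left crop: gaps to both faces nearly closed). A little more.

Emit:
{"fn": "arm_command", "kwargs": {"deltas": [[[0.0039, 0, 0.0008, 0, 0, 0], [0, 0, 0, 0, 0, 0]]]}}

```text
t: 8.8
tcp_pos: [544.3, 122.4, 62.4]
eef_rot: [[-0.001, 1.0, 0.004], [0.979, 0.0, 0.205], [0.205, 0.004, -0.979]]
force: [3.0, -14.2, 4.9]
gripper_width: 50.0
finger_force: 6.5
```

Emit:
{"fn": "arm_command", "kwargs": {"deltas": [[[0.0039, 0, 0.0008, 0, 0, 0], [0, 0, 0, 0, 0, 0]]]}}

```text
t: 9.0
tcp_pos: [544.9, 123.8, 62.9]
eef_rot: [[-0.001, 1.0, 0.005], [0.979, 0.0, 0.204], [0.204, 0.006, -0.979]]
force: [3.2, -17.9, 9.1]
gripper_width: 50.1
finger_force: 8.7
```

It's sliding along the +y-side face; follow that face toward the other by adding +x.

Emit:
{"fn": "arm_command", "kwargs": {"deltas": [[[0.001, 0.004, 0.0002, 0, 0, 0], [0.002, 0.003, 0.0004, 0, 0, 0], [0, 0, 0, 0, 0, 0]]]}}

```text
t: 9.3
tcp_pos: [546.3, 125.1, 62.1]
eef_rot: [[-0.002, 1.0, -0.001], [0.979, 0.002, 0.204], [0.204, -0.0, -0.979]]
force: [-5.9, -20.9, 10.5]
gripper_width: 50.0
finger_force: 10.9
```

Emit:
{"fn": "arm_command", "kwargs": {"deltas": [[[0.003, 0.003, 0.0006, 0, 0, 0], [0, 0, 0, 0, 0, 0]]]}}

```text
t: 9.5
tcp_pos: [546.8, 125.4, 61.9]
eef_rot: [[-0.002, 1.0, -0.004], [0.979, 0.003, 0.202], [0.202, -0.003, -0.979]]
force: [-11.4, -29.8, 15.0]
gripper_width: 50.4
finger_force: 16.1
```

Emit:
{"fn": "arm_command", "kwargs": {"deltas": [[[0.003, 0.003, 0.0006, 0, 0, 0], [0, 0, 0, 0, 0, 0]]]}}

```text
t: 9.7
tcp_pos: [547.2, 125.6, 61.7]
eef_rot: [[-0.003, 1.0, -0.007], [0.98, 0.004, 0.199], [0.199, -0.006, -0.98]]
force: [-18.1, -38.4, 19.7]
gripper_width: 50.5
finger_force: 21.6
```

Stiff on both faces now. Backing off along -y, then raising, for a check.

Emit:
{"fn": "arm_command", "kwargs": {"deltas": [[[-0.0078, -0.006, -0.0017, 0, 0, 0], [-0.0196, -0.004, -0.0042, 0, 0, 0], [-0.0489, 0, -0.0104, 0, 0, 0], [-0.0587, 0, -0.0125, 0, 0, 0], [-0.0782, 0, -0.0166, 0, 0, 0], [-0.0782, 0, -0.0166, 0, 0, 0], [-0.0782, 0, -0.0166, 0, 0, 0], [-0.0782, 0, -0.0166, 0, 0, 0], [0.017, 0, -0.08, 0, 0, 0], [0.017, 0, -0.08, 0, 0, 0], [0.017, 0, -0.08, 0, 0, 0], [0, 0, 0, 0, 0, 0]]]}}

```text
t: 10.9
tcp_pos: [546.2, -98.7, 189.1]
eef_rot: [[-0.002, 1.0, 0.008], [0.979, 0.001, 0.206], [0.206, 0.008, -0.979]]
force: [0.1, 0.2, 0.1]
gripper_width: 50.4
finger_force: 0.0
```

```bash
python3 - <<'E'
from station import viewer
import cv2,pickle,numpy as np
from h import *
T=viewer.snapshot("top");S=viewer.snapshot("side");t=T["img"];s=S["img"]
pickle.dump(T,open("top6.pkl","wb"));pickle.dump(S,open("side6.pkl","wb"))
a=cv2.resize(t[160:260,220:320],(560,560),interpolation=cv2.INTER_CUBIC)
cv2.imwrite("pics/c6.png",a[:,:,::-1])
print("red",blobs(T,(0,180,90),(4,255,255),5),blobs(S,(0,180,90),(4,255,255),5))
h=cv2.cvtColor(t,cv2.COLOR_RGB2HSV)[200:260,230:310]
m=cv2.morphologyEx(cv2.inRange(h,(55,25,50),(95,200,255)),cv2.MORPH_CLOSE,np.ones((5,5)))
for k in cv2.findContours(m,0,1)[0]:
    if cv2.contourArea(k)>150: e=cv2.fitEllipse(k);print(e, ray(T,e[0][0]+230,e[0][1]+200,97)[:2])
E
```

```text
red [(array([306.63, 175.66]), array([304, 172,   6,   9,  41], dtype=int32))] [(array([365.07, 216.07]), array([363, 214,   5,   5,  14], dtype=int32)), (array([363.11, 223.33]), array([362, 222,   3,   4,   9], dtype=int32))]
((39.73747634887695, 28.133485794067383), (29.288623809814453, 31.550704956054688), 139.15972900390625) [538.18008708 159.13138938]
```

View pics/c6.png

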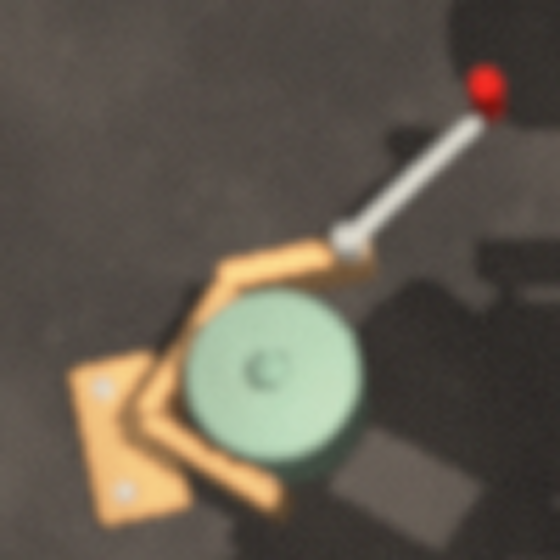

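```bash
python3 - <<'E'
from h import *
t=load("top6");c=lambda a,b:(220+a/5.6,160+b/5.6)
L=ray(t,*c(273.5,375),97);K=ray(t,*c(268,369),110);print("lid",L,"knob",K)
# fit dock pose from picked edge points: hinge, apex_in, low_end_in, plate/cheek direction
from scipy.optimize import least_squares
obs=[((350,236),(-55,-66),80),((178,412),(64,0),60),((288,487),(7.4,56.6),60)]
W=[ray(t,*c(*p),z)[:2] for p,_,z in obs]
f=lambda q:np.concatenate([q[:2]+np.array([[np.cos(q[2]),-np.sin(q[2])],[np.sin(q[2]),np.cos(q[2])]])@np.array(o[1])-w for o,w in zip(obs,W)])
r=least_squares(f,[543,160,1.83]);print(r.x,r.fun.round(1))
R=np.array([[np.cos(r.x[2]),-np.sin(r.x[2])],[np.sin(r.x[2]),np.cos(r.x[2])]])
print("in dock",R.T@(L[:2]-r.x[:2]),R.T@(K[:2]-r.x[:2]))
kt=ray(t,*c(487,80),117)[:2];d=R.T@(kt-r.x[:2])-[-55,-66];print("bar",np.hypot(*d),np.arctan2(-d[0],d[1]))
E
```

```text
lid [541.65052503 161.88582405  97.        ] knob [542.19411653 163.38981304 110.        ]
[544.25609738 160.03160121   1.82615213] [ 0.4 -1.6 -0.   5.1 -0.4 -3.4]
in dock [2.45223757 2.05272515] [3.77015183 1.14686832]
bar 104.11004905775388 2.1285364508766387
```

Lid is centred in the V within measurement error, tight against both faces, and the bar is at about 2.1 rad. Next is the knob at about (698.5,52.5).

Emit:
{"fn": "arm_command", "kwargs": {"deltas": [[[0, 0, 0, 0, -0.1335, 0], [0, 0, 0, 0, -0.1335, 0], [0.0756, 0, 0, 0, 0, 0], [0.0756, 0, 0, 0, 0, 0], [0.0756, 0, 0, 0, 0, 0], [0.0756, 0, 0, 0, 0, 0], [0, 0.0762, 0, 0, 0, 0], [0, 0.0762, 0, 0, 0, 0], [0, 0.0762, 0, 0, 0, 0], [0, 0.0762, 0, 0, 0, 0], [0, 0, 0, 0, 0, 0], [0, 0, 0, 0, 0, 0]]]}}

```text
t: 12.2
tcp_pos: [696.0, 53.1, 181.2]
eef_rot: [[-0.001, 1.0, -0.005], [1.0, 0.001, 0.001], [0.001, -0.005, -1.0]]
force: [-0.6, 1.4, 0.2]
gripper_width: 50.3
finger_force: 0.0
```

Emit:
{"fn": "arm_command", "kwargs": {"deltas": [[[0, 0.003, 0.055, 0, 0, 0], [0, 0.002, 0.055, 0, 0, 0], [0, 0, 0.055, 0, 0, 0], [0, 0, 0, 0, 0, 0], [0, 0, 0, 0, 0, 0]]]}}

```text
t: 12.7
tcp_pos: [698.6, 53.0, 102.6]
eef_rot: [[-0.0, 1.0, -0.0], [1.0, 0.0, 0.0], [0.0, -0.0, -1.0]]
force: [0.3, 0.0, 0.6]
gripper_width: 50.2
finger_force: 0.0
```

Emit:
{"fn": "arm_command", "kwargs": {"deltas": [[[0, 0, 0, 0, 0, 0], [0, 0, 0, 0, 0, 0], [0, 0, 0, 0, 0, 0], [0, 0, 0, 0, 0, 0], [0, 0, 0, 0, 0, 0]]], "fingers": 255, "squeeze": 12}}

```text
t: 13.2
tcp_pos: [698.8, 53.3, 101.8]
eef_rot: [[-0.0, 1.0, -0.001], [1.0, 0.0, 0.001], [0.001, -0.001, -1.0]]
force: [-2.8, 2.4, 2.5]
gripper_width: 12.7
finger_force: 11.4
```

```bash
python3 - <<'E'
from station import viewer,status
import numpy as np
from h import *
s=status.get_state();p=s["tcp_pos"];R=np.array(s["eef_rot"])
H=np.array([622,125,p[2]]);th=np.radians(6)
print(p,s["force"],s["gripper_width"],np.hypot(*(p-H)[:2]),np.degrees(np.arctan2(p[1]-H[1],p[0]-H[0])))
M=np.array([[np.cos(th),np.sin(th),0],[-np.sin(th),np.cos(th),0],[0,0,1]])
print("per 6deg row, shares",R.T@(H+M@(p-H)-p)/500, 6/45)
E
```

```text
[698.80866144  53.25620601 101.82531993] [-2.81643331  2.41452393  2.51754704] 12.683657444059833 105.10348447021516 -43.0472678197689
per 6deg row, shares [-1.52654883e-02 -1.58457104e-02  4.21886270e-06] 0.13333333333333333
```

Width 12.7 is below the knob's 18 mm, so I'll look.

```bash
python3 - <<'E'
from station import viewer
import cv2
from h import *
T=viewer.snapshot("top");S=viewer.snapshot("side")
print(blobs(T,(0,150,60),(5,255,255),4),blobs(S,(0,150,60),(5,255,255),4))
s=S["img"];t=T["img"]
a=cv2.resize(t[150:250,240:340],(400,480),interpolation=2);b=cv2.resize(s[170:270,310:410],(400,480),interpolation=2)
cv2.imwrite("pics/c7.png",np.hstack([a,b])[:,:,::-1])
for P in((699,53,117),(699,53,71),(622,125,76)): print(P,proj(S,P))
E
```

```text
[] [(array([364.88, 220.1 ]), array([362, 213,   6,  14,  60], dtype=int32))]
(699, 53, 117) [364.88741158 213.76676932]
(699, 53, 71) [364.10454598 225.03036345]
(622, 125, 76) [333.13151668 220.98842545]
```

View pics/c7.png

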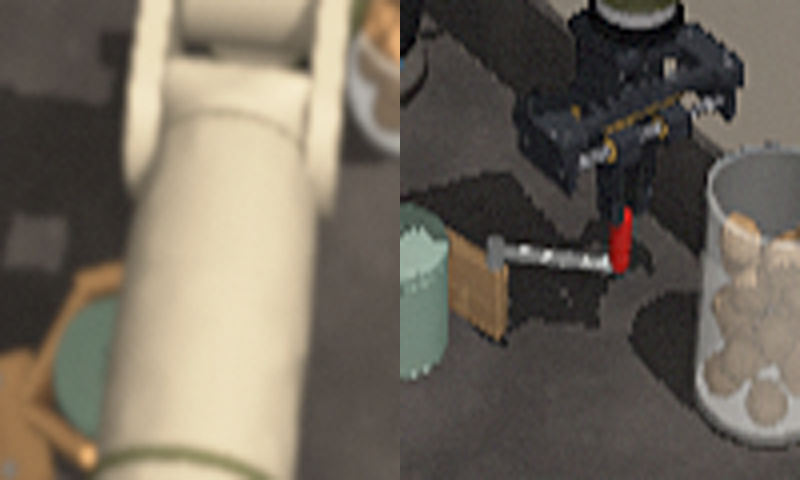

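Knob sits at the same pixels as before (side (365,220)). I'll check numerically where the fingers are by differencing against the earlier side image.

```bash
python3 - <<'E'
from station import viewer
from h import *
S=viewer.snapshot("side");o=load("side6")
pickle.dump(S,open("side8.pkl","wb"))
g=S["img"].max(2).astype(int)
print("cols",list(range(352,382)))
for r in range(198,232): print(r," ".join("RRR" if (S["img"][r,c,0]>2*S["img"][r,c,1]+25) else f"{g[r,c]:3d}" for c in range(352,382)))
for dx in(-6.3,6.3):
  for dy in(-9,9): print(dx,dy,[proj(S,(698.8+dx,53.3+dy,z)).round(1).tolist() for z in(85,117)])
E
```

```text
cols [352, 353, 354, 355, 356, 357, 358, 359, 360, 361, 362, 363, 364, 365, 366, 367, 368, 369, 370, 371, 372, 373, 374, 375, 376, 377, 378, 379, 380, 381]
198  72  61  62  61  62  37  40  28  30  56  53  59  68  58  58  67  59  57  90  80  81  62  50 102  45  45  48  47  42  46
199  59  64  58  54  61  26  28  26  32  96 139  64  55  63  64  59  53  50  79  40  33  30  17  40  24  41  48  46  38  54
200  56  52  48  41  50  22  22  41  52 RRR RRR 114  39  56  57  45  52  49  40  30  31  32  32  49  27  36  48  47  47  50
201  48  48  46  36  32  52  94  97 100 RRR  88 RRR  37  41  47  45  47  54  36  30  34  37  44  39  42  48  48  43  49  46
202  43  47  45 110  91  86 RRR RRR RRR 104 118 146  40  46  48  46  55  47  30  28  35  35  46  47  44  45  45  51  41  47
203  48  40  44 RRR RRR 107  92  84 100  54 119  84  39  52  51  48  43  33  34  32  36  24  49  42  41  46  38  43  42  43
204  46  46  63 RRR RRR  97  76  17  25  31  28  29  40  41  43  27  22  29  36  29  35  25  50  46  46  44  41  46  43  47
205  40  45  59  77  66  67  78  32  22  29  30  29  35  30  21  28  18  28 
[... 2859 characters left out ...]
  71  68  64  73  69  70  69  68  68  75
229  40  39  36  33  36  33  41  36  38  32  72  69  73  65  67  68  67  70  67  67  69  66  72  68  73  68  74  69  74  74
230  39  39  42  36  41  33  43  34  35  30  72  71  70  68  68  64  70  63  68  71  66  73  70  72  58  57  62  65  61  58
231  38  41  42  38  43  40  37  39  59  56  69  66  70  67  67  68  66  69  70  70  71  73  57  63  35  37  28  32  35  39
-6.3 -9 [[364.4, 223.5], [365.0, 215.6]]
-6.3 9 [[361.1, 220.9], [361.6, 213.1]]
6.3 -9 [[367.4, 222.3], [368.0, 214.4]]
6.3 9 [[364.1, 219.7], [364.6, 211.9]]<stdin>:7: RuntimeWarning: overflow encountered in scalar add
<stdin>:7: RuntimeWarning: overflow encountered in scalar multiply
```

The fingers' lower edge appears at row ~217 and covers only the top of the knob, so the grip is too high. Open, lower carefully, and regrip.

Emit:
{"fn": "arm_command", "kwargs": {"deltas": [[[0, 0, 0, 0, 0, 0], [0, 0, 0, 0, 0, 0], [0, 0, 0, 0, 0, 0], [0, 0, 0.008, 0, 0, 0], [0, 0, 0.006, 0, 0, 0], [0, 0, 0, 0, 0, 0], [0, 0, 0, 0, 0, 0]]], "fingers": 120}}

```text
t: 14.05
tcp_pos: [699.2, 52.8, 94.5]
eef_rot: [[-0.0, 1.0, -0.0], [1.0, 0.0, 0.0], [0.0, -0.0, -1.0]]
force: [-0.9, -0.6, 0.2]
gripper_width: 46.4
finger_force: 0.0
```

```bash
python3 - <<'E'
from station import viewer
from h import *
S=viewer.snapshot("side")
g=S["img"].max(2).astype(int);I=S["img"].astype(int)
for r in range(208,232): print(r," ".join("RRR" if (I[r,c,0]>2*I[r,c,1]+25) else f"{g[r,c]:3d}" for c in range(350,380)))
s=load("side5")
print("c5 tips", [proj(s,(543.7+dx,121.2+3.5-8.8,44.5)).round(1).tolist() for dx in(-25,-42,25,42)])
E
```

```text
208  58  31  28  52  50  16  27  30  30  27  42  38  47  59  54  32  31  37  33  38  20  34  30  27  42  34  29  40  47  46
209  43  27  45  45  66  30  32  34  31  37  29  20  45  83  71  73  32  37  33  46  23  30  29  40  39  40  45  39  37  42
210  30  27  39  52  71  36  27  29  36  35  39  29  58  77  74  89  60  37  30  35  30  28  23  32  40  42  49  35  45  37
211  38  24  32  73  68  31  24  29  36  39  34  36  62  68  73  71  75  62  50  35  20  28  24  38  42  46  37  39  40  42
212  66  43  35  77  80  27  29  30  37  36  31  41  70  73  75  84  86  75  67  74  21  27  22  37  40  49  33  40  40  41
213  74  66  62  73  83  36  29  24  33  40  30  35  76 123 RRR RRR RRR 119  76  89  48  29  16  42  38  40  37  40  40  38
214  68  73  72  67  71  42  31  31  28  37  28  43  61 RRR RRR RRR RRR RRR  75  72  71  67  38  38  36  33  34  39  36  41
215  70  64  67  72  75  41  31  29  36  28  36  38  53 RRR RRR RRR RRR RRR  76  72  77  80  65  73  35  34  30  33  39  36
216  70  71  66  71  74  36  30  33  27  42  45  36  53 RRR RRR RRR RRR RRR  71  71  70  72  78  90  60  35 
[... 1248 characters left out ...]
 70  68
227  42  35  39  33  36  57  57  27  32  33  26  30  31  29  39  35  42  54  77  72  71  77  50  54  52  69  67  71  71  69
228  39  39  40  36  32  36  32  34  33  36  32  30  40  37  33  35  31  72  69  69  73  70  70  69  69  71  67  71  72  68
229  39  41  36  37  36  56  59  34  37  36  30  36  36  39  41  32  37  67  70  69  63  65  65  68  65  71  67  74  72  71
230  38  40  61  57  60  59  64  35  35  38  36  39  39  35  57  52  51  65  71  66  68  68  66  72  75  72  63  58  60  57
231  60  62  64  64  61  36  58  57  55  61  37  36  37  32  61  75  70  67  64  72  71  75  69  68  59  62  33  33  37  33
c5 tips [[309.3, 240.1], [305.0, 241.8], [321.6, 235.0], [325.8, 233.4]]
```

Emit:
{"fn": "arm_command", "kwargs": {"deltas": [[[0, 0, 0.004, 0, 0, 0], [0, 0, 0.004, 0, 0, 0], [0, 0, 0, 0, 0, 0]]]}}

```text
t: 14.4
tcp_pos: [699.0, 52.8, 90.2]
eef_rot: [[-0.0, 1.0, -0.001], [1.0, 0.0, 0.0], [0.0, -0.001, -1.0]]
force: [0.7, 0.0, -0.2]
gripper_width: 47.1
finger_force: 0.0
```

Emit:
{"fn": "arm_command", "kwargs": {"deltas": [[[0, 0, 0, 0, 0, 0], [0, 0, 0, 0, 0, 0], [0, 0, 0, 0, 0, 0], [0, 0, 0, 0, 0, 0], [0, 0, 0, 0, 0, 0]]], "fingers": 255, "squeeze": 12}}

```text
t: 14.9
tcp_pos: [699.1, 53.0, 90.7]
eef_rot: [[-0.0, 1.0, -0.0], [1.0, 0.0, 0.0], [0.0, -0.0, -1.0]]
force: [-0.6, 0.8, 1.1]
gripper_width: 17.1
finger_force: 12.0
```

Grip is now 17.1 mm, properly round the knob. Swinging along the arc, turning the tool with the bar.

Emit:
{"fn": "arm_command", "kwargs": {"deltas": [[[-0.0153, -0.0158, 0, 0, 0, 0.1333], [-0.0153, -0.0158, 0, 0, 0, 0.1333], [-0.0153, -0.0158, 0, 0, 0, 0.1333], [-0.0153, -0.0158, 0, 0, 0, 0.1333], [-0.0153, -0.0158, 0, 0, 0, 0.1333], [0, 0, 0, 0, 0, 0]]]}}

```text
t: 15.5
tcp_pos: [655.8, 24.8, 95.0]
eef_rot: [[0.501, 0.865, 0.011], [0.865, -0.501, -0.0], [0.005, 0.01, -1.0]]
force: [-6.1, 5.9, 17.0]
gripper_width: 16.9
finger_force: 11.9
```

A finger corner rides on the rod; raise 6 mm and continue.

Emit:
{"fn": "arm_command", "kwargs": {"deltas": [[[0, 0, -0.006, 0, 0, 0], [0, 0, -0.006, 0, 0, 0], [0, 0, 0, 0, 0, 0]]]}}

```text
t: 15.8
tcp_pos: [653.3, 24.1, 96.4]
eef_rot: [[0.499, 0.867, 0.001], [0.867, -0.499, -0.0], [0.0, 0.001, -1.0]]
force: [1.9, 3.0, -4.4]
gripper_width: 16.4
finger_force: 12.0
```

Emit:
{"fn": "arm_command", "kwargs": {"deltas": [[[-0.0153, -0.0158, 0, 0, 0, 0.1333], [-0.0153, -0.0158, 0, 0, 0, 0.1333], [-0.0153, -0.0158, 0, 0, 0, 0.1333], [-0.0153, -0.0158, 0, 0, 0, 0.1333], [0, 0, 0, 0, 0, 0]]]}}

```text
t: 16.3
tcp_pos: [608.3, 20.5, 96.1]
eef_rot: [[0.809, 0.587, -0.003], [0.587, -0.809, 0.001], [-0.002, -0.002, -1.0]]
force: [0.2, 2.5, -6.7]
gripper_width: 16.6
finger_force: 12.0
```

Final closing direction must avoid the canister lid, so the tool should turn back ccw about 32° during the remaining arc. Computing the rows.

```bash
cat > arc.py <<'E'
import sys,numpy as np
from station import status
n,step,back=int(sys.argv[1]),float(sys.argv[2]),float(sys.argv[3])
s=status.get_state();p=np.array(s["tcp_pos"])[:2];H=np.array([622,125.])
R=np.array(s["eef_rot"]);yaw=np.arctan2(R[1,0],R[0,0])
r=p-H;a=np.arctan2(r[1],r[0]);print(p,np.hypot(*r),np.degrees(a),s["force"])
P=lambda a:H+105*np.array([np.cos(a),np.sin(a)])
for i in range(n):
    d=P(a-np.radians(step))-p
    x=np.array([np.cos(yaw),np.sin(yaw)]);y=np.array([np.sin(yaw),-np.cos(yaw)])
    print(round(d@x/500,4),round(d@y/500,4),round(-back/45,4))
    a-=np.radians(step);p=P(a);yaw+=np.radians(back)
E
python3 arc.py 10 6 3
```

```text
[608.26200729  20.47828406] 105.42068841547288 -97.48784779357197 [ 0.1943165   2.46871819 -6.72676417]
-0.0146 -0.0165 -0.0667
-0.0125 -0.0181 -0.0667
-0.0095 -0.0198 -0.0667
-0.0063 -0.0211 -0.0667
-0.0029 -0.0218 -0.0667
0.0006 -0.022 -0.0667
0.004 -0.0216 -0.0667
0.0073 -0.0207 -0.0667
0.0105 -0.0193 -0.0667
0.0134 -0.0175 -0.0667
```

Emit:
{"fn": "arm_command", "kwargs": {"deltas": [[[-0.0146, -0.0165, 0, 0, 0, -0.0667], [-0.0125, -0.0181, 0, 0, 0, -0.0667], [-0.0095, -0.0198, 0, 0, 0, -0.0667], [-0.0063, -0.0211, 0, 0, 0, -0.0667], [-0.0029, -0.0218, 0, 0, 0, -0.0667], [0, 0, 0, 0, 0, 0]]]}}

```text
t: 16.9
tcp_pos: [558.8, 40.8, 96.6]
eef_rot: [[0.626, 0.78, -0.002], [0.78, -0.626, -0.001], [-0.002, -0.001, -1.0]]
force: [-1.7, -4.0, -3.3]
gripper_width: 16.5
finger_force: 12.0
```

```bash
python3 arc.py 6 6 3.2
```

```text
[558.80148943  40.81209218] 105.26944267464553 -126.8949691137526 [-1.74844932 -4.00851442 -3.34434031]
0.001 -0.022 -0.0711
0.0039 -0.0216 -0.0711
0.0073 -0.0207 -0.0711
0.0106 -0.0193 -0.0711
0.0135 -0.0173 -0.0711
0.0161 -0.015 -0.0711
```

Emit:
{"fn": "arm_command", "kwargs": {"deltas": [[[0.001, -0.022, 0, 0, 0, -0.0711], [0.0039, -0.0216, 0, 0, 0, -0.0711], [0.0073, -0.0207, 0, 0, 0, -0.0711], [0.0106, -0.0193, 0, 0, 0, -0.0711], [0.0135, -0.0173, 0, 0, 0, -0.0711], [0, 0, 0, 0, 0, 0]]]}}

```text
t: 17.5
tcp_pos: [526.7, 84.6, 97.0]
eef_rot: [[0.389, 0.921, 0.001], [0.921, -0.389, 0.0], [0.0, 0.001, -1.0]]
force: [-0.5, -1.2, -1.2]
gripper_width: 16.1
finger_force: 12.0
```

```bash
python3 arc.py 6 2 0
```

```text
[526.65830413  84.58345554] 103.55450756135153 -157.0273010871139 [-0.47976823 -1.18028798 -1.20087139]
0.0031 -0.0072 -0.0
0.0054 -0.005 -0.0
0.0055 -0.0048 -0.0
0.0057 -0.0046 -0.0
0.0059 -0.0044 -0.0
0.006 -0.0042 -0.0
```

Emit:
{"fn": "arm_command", "kwargs": {"deltas": [[[0.0054, -0.005, 0, 0, 0, 0], [0.0055, -0.0048, 0, 0, 0, 0], [0.0057, -0.0046, 0, 0, 0, 0], [0, 0, 0, 0, 0, 0]]]}}

```text
t: 17.9
tcp_pos: [523.1, 94.9, 96.9]
eef_rot: [[0.39, 0.921, 0.001], [0.921, -0.39, 0.0], [0.0, 0.001, -1.0]]
force: [1.2, -0.7, 0.4]
gripper_width: 16.4
finger_force: 12.0
```

Emit:
{"fn": "arm_command", "kwargs": {"deltas": [[[0.0059, -0.0044, 0, 0, 0, 0], [0, 0, 0, 0, 0, 0]]]}}

```text
t: 18.1
tcp_pos: [522.1, 98.5, 96.9]
eef_rot: [[0.39, 0.921, 0.001], [0.921, -0.39, 0.0], [0.0, 0.001, -1.0]]
force: [1.2, -1.2, 0.8]
gripper_width: 16.7
finger_force: 12.0
```

Emit:
{"fn": "arm_command", "kwargs": {"deltas": [[[0.006, -0.0042, 0, 0, 0, 0], [0, 0, 0, 0, 0, 0]]]}}

```text
t: 18.3
tcp_pos: [521.2, 102.2, 96.8]
eef_rot: [[0.39, 0.921, 0.0], [0.921, -0.39, 0.0], [0.0, 0.0, -1.0]]
force: [1.6, -0.4, 2.6]
gripper_width: 16.2
finger_force: 12.0
```

Emit:
{"fn": "arm_command", "kwargs": {"deltas": [[[0.006, -0.0032, 0, 0, 0, 0], [0, 0, 0, 0, 0, 0]]]}}

```text
t: 18.5
tcp_pos: [521.2, 103.8, 96.8]
eef_rot: [[0.39, 0.921, 0.001], [0.921, -0.39, -0.003], [-0.003, 0.002, -1.0]]
force: [1.0, -10.9, 0.9]
gripper_width: 16.6
finger_force: 12.0
```

```bash
python3 - <<'E'
from station import viewer
from h import *
S=viewer.snapshot("side");T=viewer.snapshot("top")
pickle.dump(S,open("side9.pkl","wb"));pickle.dump(T,open("top9.pkl","wb"))
print(blobs(S,(0,150,60),(5,255,255),3),blobs(T,(0,150,60),(5,255,255),3))
for P in((521,98,94),(521,106,94),(521,98,71),(521,98,117),(520,106,117)):print(P,proj(S,P),proj(T,P))
E
```

```text
[(array([312.69, 230.09]), array([310, 224,   6,  13,  65], dtype=int32))] []
(521, 98, 94) [312.79408248 230.50315037] [290.43715344 234.32889272]
(521, 106, 94) [311.42879542 229.29916572] [287.71666304 234.29443932]
(521, 98, 71) [312.8191694  236.15959889] [290.90544123 235.73341369]
(521, 98, 117) [312.76857666 224.75225015] [289.95326853 232.87759179]
(520, 106, 117) [311.13463585 223.6567842 ] [287.17892813 233.18279962]
```

Stop reached (11 N), with the knob at about (521,99) as expected when shut. Nudge, release, and rise.

Emit:
{"fn": "arm_command", "kwargs": {"deltas": [[[0.003, -0.0016, 0, 0, 0, 0], [0, 0, 0, 0, 0, 0]]]}}

```text
t: 18.8
tcp_pos: [521.3, 104.3, 96.8]
eef_rot: [[0.39, 0.921, 0.001], [0.921, -0.39, -0.005], [-0.004, 0.003, -1.0]]
force: [2.2, -17.8, 0.6]
gripper_width: 16.8
finger_force: 12.0
```

Emit:
{"fn": "arm_command", "kwargs": {"deltas": [[[0, 0, 0, 0, 0, 0], [0, 0, 0, 0, 0, 0], [0, 0, 0, 0, 0, 0], [0, 0, 0, 0, 0, 0], [0, 0, -0.04, 0, 0, 0], [0, 0, -0.06, 0, 0, 0], [0, 0, -0.06, 0, 0, 0], [-0.09, 0, 0, 0, 0, 0], [-0.09, 0, 0, 0, 0, 0], [-0.09, 0, 0, 0, 0, 0], [-0.09, 0, 0, 0, 0, 0], [-0.09, 0, 0, 0, 0, 0], [0, 0, 0, 0, 0, 0]]], "fingers": 140}}

```text
t: 20.1
tcp_pos: [431.5, -103.7, 176.8]
eef_rot: [[0.395, 0.919, -0.0], [0.919, -0.395, -0.001], [-0.001, 0.0, -1.0]]
force: [-0.5, 0.4, 0.5]
gripper_width: 39.3
finger_force: 0.0
```

```bash
python3 - <<'E'
from station import viewer
from h import *
S=viewer.snapshot("side");T=viewer.snapshot("top")
print(blobs(S,(0,150,60),(5,255,255),3),blobs(T,(0,150,60),(5,255,255),3))
a=cv2.resize(T["img"][180:260,225:305],(400,400),interpolation=2);b=cv2.resize(S["img"][190:270,260:340],(400,400),interpolation=2)
cv2.imwrite("pics/c8.png",np.hstack([a,b])[:,:,::-1])
E
```

```text
[] [(array([288.68, 234.03]), array([286, 231,   6,   7,  34], dtype=int32))]
```

View pics/c8.png

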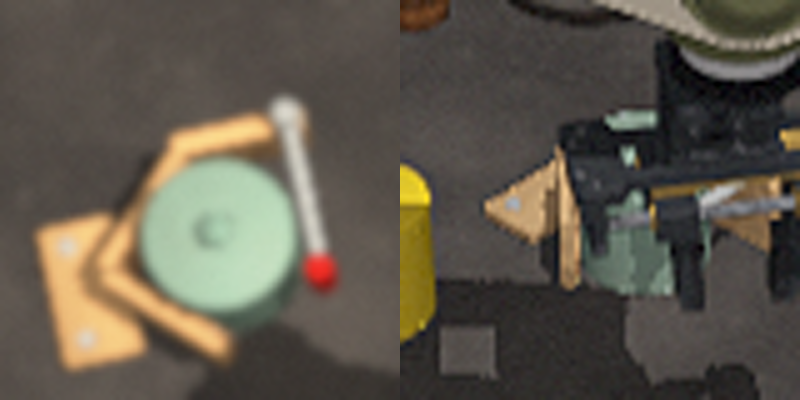

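The top crop shows the bar shut across the canister, with the knob at (322,268). The lid centre at (219,234) is unchanged from the seated position, and the gripper is clear. Handing in.

```bash
python3 -c "
from station import job;print(job.hand_in())"
```

```text
the job is handed in; nothing more can be done
None
```

I slid the mint canister into the V against both cork faces, swung the bar to its stop, released it, and handed the job in at about 20 s; no verdict came back, and my camera check of the canister's position is good only to a few millimetres, about the 4 mm limit.

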